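# Uncover the filter of a bench fume cleaner

## Robot

A 6-joint arm with a two-finger parallel gripper is mounted at the origin on the work surface. World frame = base frame: x ahead of the robot, y to its left, z up, the work surface at z = 0. Lengths are in m, angles in rad, forces in N, time in s.
With the tool pointing down it reaches from about 0.375 to 0.925 m from the base axis. Payload 5.7 kg.
Tool frame: the origin (TCP) lies at the very end of the fingers, on their centre line; the grasp point (between the pads) lies 19 mm behind it; z points along the fingers, y is the direction in which the jaws open and shut (so a half turn about z gives the same grasp; the last joint's range is limited). The gripper opens to 85 mm and grips with 20 to 120 N. Pads are 22 mm wide; open, the fingers measure 114 mm over their backs; the gripper's body (76 mm by 85 mm) begins 54 mm behind the grasp point. The pads swing forward as they close: fully open they stand 13 mm farther back than shut.
Start: joints at [-1.458, 0.359, 1.51, -0, 1.272, -0.115], TCP at [0.135, -0.584, 0.231] pointing down, gripper open.
Joint ranges: [-2.97, 2.97], [-1.01, 2.36], [0.21, 2.38], [-0.96, 4.11], [0.2, 2.71], [-2.98, 2.98]. Speed limits (rad/s): [2.39, 2.39, 3.14, 3.14, 3.14, 3.14].

## Interface

Orientations are given as a rotation vector (axis times angle).
In Python, from workcell import bot gives the robot as it stands.
- The arm moves only by the tool drive_tool, never from a script. Its argument "moves" is a list of rows, each an object with "claw": the finger opening in mm, from 0 to 85.4; "xyz": the shift along the tool's x, y, z in mm, a list of three; "roll": the turn about the tool's z in rad. In form: [{"claw": claw, "xyz": [x, y, z], "roll": roll}, ...]. A call has 1 to 12 rows; each row shifts and turns the pose as measured when the row begins, along the tool's axes as they then stand; what a row does not reach is not made up. A row lasts 1/12 s, in which the tool goes at most 41.7 mm and 7.16 degrees, less where a joint would pass 70% of its speed; a pose out of reach is approached as far as the arm can. A call with a gripper value outside its range is refused whole. The fingers move at their own pace and stop on an object; "grip_force" is the grip in N (left out, the last holds). Time passes only in rows, so rows that do not move let the fingers close. It gives the time, the measured TCP pose, the force and the opening at its end, in the units of the state.
- bot.observe(): the state, without advancing time (a new reading comes with each control period).
- bot.snapshot(name): name is "scene" or "top" or "wrist"; returns a dict with "img" (420x560x3 uint8, red, green, blue), "fx", "fy", "cx", "cy" (pixels), "world_from_camera" (4x4, takes a point from camera to world coordinates); the wrist camera has in their place "mount" (4x4, takes a point from camera to tool coordinates, whose origin is the TCP and whose axes are the flange's). Camera axes: x right, y up, looking along -z (the intrinsics and any distortion apply to the point x, -y, -z); pixel columns grow to the right and rows downward; lengths in m; the calibration is good to about 2 mm. A picture is of the moment at which its call begins: read the wrist's pose just before it. There is no depth.
- bot.close_job(): hands the job in, once; it reports no verdict.
The state is a dict: "t": time; "joint_positions": joint angles; "joint_velocities": joint speeds; "joint_efforts": joint torques, N m; "position": TCP position; "ee_rot": TCP orientation; "force": force on the tool from outside, world axes, zero at the start; "ft_torque": the same for the moment, N m; "grip_width": finger opening in m.
Only numpy, scipy, OpenCV 4.12 (cv2) and the standard library are available. Lean on these libraries where they do the work, as an engineer would, in place of code of your own. Each camera call takes 0.05 s, during which the arm holds its last target.

## Task

The filter of the white bench fume cleaner is due for a change. Press its red snap tab down until the grey cover springs free, then push the cover along its rails by the blue step until the whole filter opening is uncovered, and leave it lying flat on the deck of the unit. Only press and push: do not lift the cover, and leave the jar, the bottle, the cup and the new filter where they stand.

Things in the scene. Friction and masses are not known exactly. Their poses are not given: they have to be found in the camera images.
- filter_unit: White bench fume cleaner, fixed; x -100 to +200, y -70 to +70 mm, deck 95 mm high. Origin: on the bench under the centre of the seated cover; x is the way the cover slides open, z up. End block with snap tab: x -100 to -58, 103 mm high. Side fences (inner y +-51.5, tops 102.5 mm high) guide the cover; lips (inner y +-46.5, tops 106.5) hold it down from x -58 to +60 only.
- opening (a point): Centre of the filter opening, at deck height, x = +4.5 mm in the unit's frame: it runs from x -36 to +45 mm and is 84 mm wide; under the cover at first. The pleated filter's top lies 12 mm below the deck.
- end_stop (a point): Middle of the foot of the end stop's face, at deck height, x = +190 mm in the unit's frame; the stop is 11.5 mm tall. Flat deck runs from the opening (x +45) to here; the opened cover rests on it.
- filter_cover: Loose grey vented cover, 110 (x) x 100 (y) x 5 mm, about 90 g; origin: centre of its underside, axes as the unit's. Seated it is at x 0 to 1, z 95 mm of the unit, held by the catch. With the tab held fully down springs push it 9 mm to +x within 0.4 s; then the catch cannot retake it and it slides with 1 to 5 N. Opening clear: origin at x 100 mm or more (end stop: 135).
- cover_step (a point): Middle of the upright push face of the blue cross step on the cover, facing the snap tab (-x): 12 mm above the cover's underside, on its centre line. The face is 86 mm wide, 5 to 19 mm above the underside; behind it the step slopes down to +x. In front of it lie 55 mm of flat plate (top 5 mm above the underside), and 63 mm to the seated tab.
- tab_top (a point): Centre of the top of the red snap tab, 24 mm (x) x 28 mm (y), 115 mm above the bench when up, at x = -75, y = 0 mm in the unit's frame; it moves down with the tab. Fully down it still stands 5 mm above the end block.
- snap_tab (a joint): Travel of the sprung snap tab, m: 0 up, 0.007 fully down (hard stop). Spring about 1 N at first, 3.5 N at the end, catch friction up to 3 N more; the catch lets go from 0.005 down. It springs back by itself, but may stay a few mm down under the cover's edge until the cover is pushed on.
- white_jar: White plastic jar with lid, 60 mm diameter, 85 mm high, loose bystander; origin at the centre of its underside.
- amber_bottle: Small amber bottle with black cap, 42 mm diameter, 95 mm high, loose bystander; origin at the centre of its underside.
- mixing_cup: Black mixing cup, empty, 66 mm diameter at the rim, 70 mm high, loose bystander; origin at the centre of its underside.
- new_filter: New pleated filter in a black frame, 80 x 83 x 14 mm, lying flat on the bench, loose bystander; origin at the centre of its underside.
Mind the look-alikes: they are no part of the job. What is shaped like the filter_cover but orange or purple is not meant.

How it is judged:
By the outcome, as a careful person would: the job done as asked, in the order asked, and still so for the second after the job is handed in, with the robot touching nothing.
It also fails if it takes over 40 s, if anything falls off the work surface, if the arm or the gripper's body presses on something with over 40 N, if the wrist force passes 120 N, or if a joint passes its speed limit or range.

## Working session

There is one attempt and no reset: what is moved stays moved. The work goes in short steps, Python scripts to look and compute and a tool call to move; the robot and the scene stay as the last step left them, time stands still between calls to the robot, and variables do not carry over. Pictures are saved under pics/ and viewed, and the job is handed in when it is done.

Besides the shell and the picture viewer there is one more tool, called as name(argument=value, ...), one argument or row to a line, values as JSON. drive_tool: Moves the arm, as the interface text tells. Its arguments: {"type":"object","properties":{"moves":{"type":"array"},"grip_force":{"type":"number"}},"required":["moves"]}

```bash
mkdir -p pics; ls; python3 - <<'E'
from workcell import bot
import cv2
for n in ("scene","top"):
    s=bot.snapshot(n); cv2.imwrite(f"pics/{n}0.png",s["img"][:,:,::-1])
    print(n,s["fx"],s["fy"],s["cx"],s["cy"],[k for k in s]); print(s["world_from_camera"])
o=bot.observe(); print({k:o[k] for k in("t","position","ee_rot","force","grip_width")})
E
```

```text
pics
scene 420.603541821626 420.603541821626 285.5121020423444 209.46687768778105 ['img', 'fx', 'fy', 'cx', 'cy', 'world_from_camera']
[[ 0.04644495 -0.85355084  0.51893528  1.01914453]
 [ 0.99890489  0.03674837 -0.02895829 -0.07088368]
 [ 0.00564735  0.51971195  0.85432289  0.85202613]
 [ 0.          0.          0.          1.        ]]
top 396.8521126044003 396.8521126044003 273.62162757439563 212.34324747505266 ['img', 'fx', 'fy', 'cx', 'cy', 'world_from_camera']
[[ 0.03372805  0.97205992 -0.23229709  0.38591296]
 [-0.99942926  0.03236432 -0.00968047 -0.0314817 ]
 [-0.00189186  0.23249101  0.97259671  0.89448786]
 [ 0.          0.          0.          1.        ]]
{'t': 0.1, 'position': array([ 0.13542267, -0.58387996,  0.23053249]), 'ee_rot': array([-3.11955327e+00, -3.56917747e-01,  2.15945797e-05]), 'force': array([ 0.32626335, -0.78275141, -0.03917484]), 'grip_width': 0.08534921401227992}
```

View pics/scene0.png

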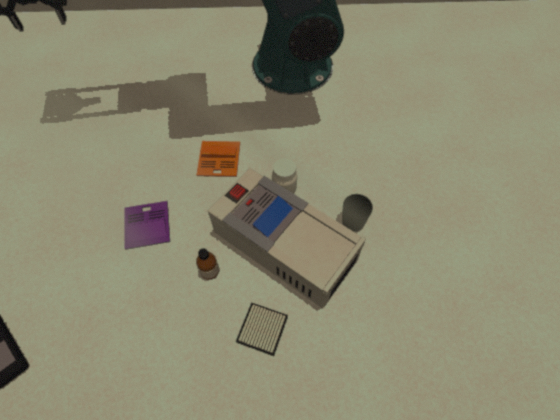

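View pics/top0.png

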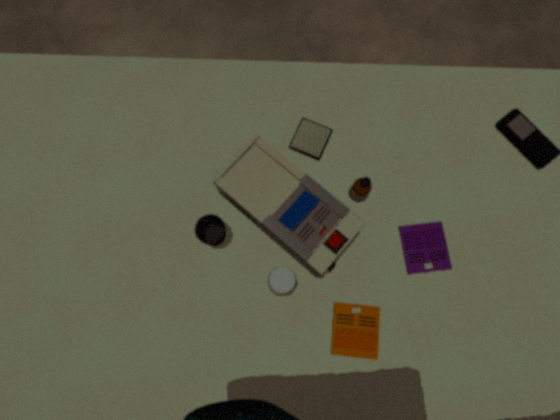

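Candidates for the cover: the grey one in the white unit (top 312,215; scene 262,212), the orange look-alike (top 356,331; scene 219,158) and the purple one (top 425,247; scene 147,225). The task wants the grey one, next to the red tab at top (336,240). I'll check that in close crops.

```bash
python3 - <<'E'
import cv2
a=cv2.imread("pics/top0.png")[130:280,205:375]; b=cv2.imread("pics/scene0.png")[160:305,200:370]
a=cv2.convertScaleAbs(a,alpha=1.5)
cv2.imwrite("pics/topc.png",cv2.resize(a,(680,600),interpolation=cv2.INTER_CUBIC))
cv2.imwrite("pics/scenec.png",cv2.resize(b,(680,580),interpolation=cv2.INTER_CUBIC))
E
```

```text
(no output)
```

View pics/topc.png

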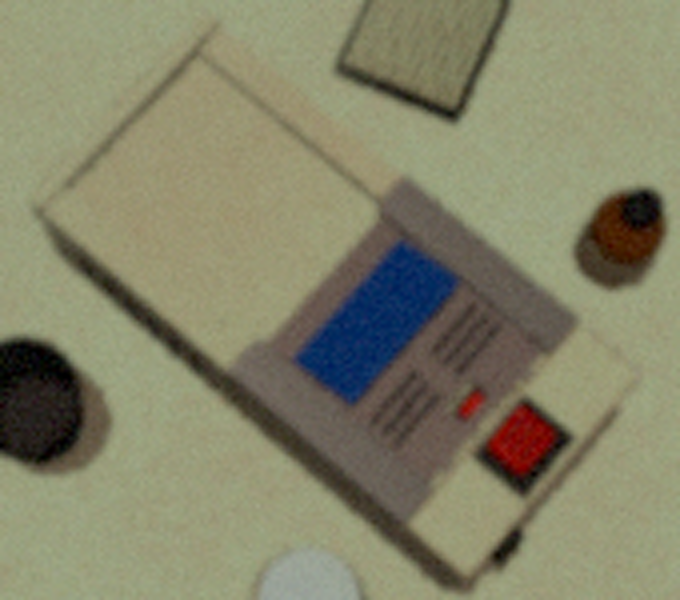

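View pics/scenec.png

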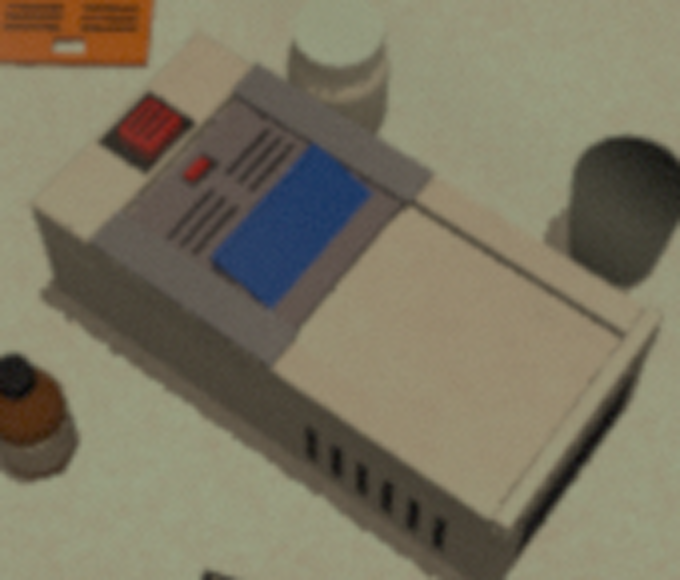

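```bash
cat > h.py <<'E'
import numpy as np
from workcell import bot
from scipy.spatial.transform import Rotation as R
def proj(P,s,T):
    p=(np.asarray(P)-T[:3,3])@T[:3,:3]
    return np.stack([s["cx"]+s["fx"]*p[:,0]/-p[:,2], s["cy"]-s["fy"]*p[:,1]/-p[:,2]],1)
def unit(pose,P):
    x,y,a=pose; c,s_=np.cos(a),np.sin(a); P=np.asarray(P,float)
    return np.stack([x+c*P[:,0]-s_*P[:,1], y+s_*P[:,0]+c*P[:,1],P[:,2]],1)
E
python3 - <<'E'
from h import *
from scipy.optimize import least_squares
M=np.array([[-100,70,103],[-100,-70,103],[-58,70,103],[-58,-70,103],[-75,0,115],[200,70,106.5],[200,-70,106.5],[60,70,106.5],[60,-70,106.5],[0.5,43,114],[0.5,-43,114]])/1e3
t=np.array([[460,590],[637,377],[411,524],[580,322],[525,440],[38,212],[215,25],[232,368],[400,180],[350,403],[455,283]])/4+[205,130]
s=np.array([[200,35],[35,207],[258,65],[95,243],[150,128],[660,315],[508,527],[430,178],[272,366],[315,150],[213,260]])/4+[200,160]
S,T=bot.snapshot("scene"),bot.snapshot("top")
def res(p,sep=False):
    W=unit(p,M); a=proj(W,T,T["world_from_camera"])-t; b=proj(W,S,S["world_from_camera"])-s
    return a,b
for nm,f in (("top",lambda p:res(p)[0].ravel()),("scene",lambda p:res(p)[1].ravel()),("both",lambda p:np.concatenate(res(p)).ravel())):
    r=least_squares(f,[0.5,-0.1,0.8],loss="soft_l1"); print(nm,r.x,np.degrees(r.x[2]))
a,b=res(r.x); print(np.round(np.hstack([a,b]),1))
for P in ([-.075,0,.115],[0,0,.107],[.1,0,.107],[.19,0,.095]): print(P,unit(r.x,[P]))
s=bot.snapshot("wrist"); print(s["mount"],s["fx"],s["fy"],s["cx"],s["cy"])
o=bot.observe();print(R.from_rotvec(o["ee_rot"]).as_matrix(),o["t"])
E
```

```text
top [ 0.56609952 -0.09108716  0.88415113] 50.658128012468694
scene [ 0.57007388 -0.0865372   0.88665236] 50.8014379714765
both [ 0.56788791 -0.08825637  0.88243292] 50.55968203231969
[[ 0.8 -2.2 -0.9 -1.8]
 [ 0.6 -1.1 -2.3 -1.7]
 [-3.2  0.2 -0.5 -0.1]
 [-1.3 -0.5 -2.1 -0.2]
 [-1.9 -0.3 -0.6 -1.5]
 [-4.2 -3.9  0.6 -0.2]
 [-3.5 -3.8 -0.6  0.5]
 [-2.6  0.5  0.6 -1.7]
 [ 0.  -1.7 -1.1 -0.4]
 [-1.1  0.3 -1.  -2.4]
 [ 0.2 -0.8 -1.5 -1.3]]
[-0.075, 0, 0.115] [[ 0.52024235 -0.14617787  0.115     ]]
[0, 0, 0.107] [[ 0.56788791 -0.08825637  0.107     ]]
[0.1, 0, 0.107] [[ 0.63141532 -0.01102769  0.107     ]]
[0.19, 0, 0.095] [[0.68858999 0.05847811 0.095     ]]
[[ 4.09212011e-04  9.56082764e-01  2.93096538e-01  7.45520092e-02]
 [ 9.99999751e-01 -5.59828254e-04  4.29995648e-04  4.14091439e-04]
 [ 5.75195151e-04  2.93096289e-01 -9.56082755e-01 -1.42682706e-01]
 [ 0.00000000e+00  0.00000000e+00  0.00000000e+00  1.00000000e+00]] 366.48205602801403 366.48205602801403 273.49016971002965 211.83593027986726
[[ 9.74166504e-01  2.25830954e-01 -5.67561020e-05]
 [ 2.25830918e-01 -9.74166129e-01  8.65548334e-04]
 [ 1.40177734e-04 -8.56005477e-04 -9.99999624e-01]] 0.25
```

Both crops show the grey cover seated in the white unit. The red tab is at top (336,240) and scene (237,192), and the blue step is at top (299,210). The orange and purple plates are lying loose on the bench. The two cameras disagree by about 4 mm along x, so I'll look with the wrist camera above the unit.

drive_tool(
  moves=[
    {"claw":0,"xyz":[30,-21,-7],"roll":0},
    {"claw":0,"xyz":[30,-21,-7],"roll":0},
    {"claw":0,"xyz":[30,-21,-7],"roll":0},
    {"claw":0,"xyz":[30,-21,-7],"roll":0},
    {"claw":0,"xyz":[30,-21,-7],"roll":0},
    {"claw":0,"xyz":[30,-21,-7],"roll":0},
    {"claw":0,"xyz":[30,-21,-7],"roll":0},
    {"claw":0,"xyz":[30,-21,-7],"roll":0},
    {"claw":0,"xyz":[30,-21,-7],"roll":0},
    {"claw":0,"xyz":[30,-21,-7],"roll":0},
    {"claw":0,"xyz":[30,-21,-7],"roll":0},
    {"claw":0,"xyz":[30,-21,-7],"roll":0},
  ],
  grip_force=40,
)

```text
t: 1.25
position: [0.4361, -0.2493, 0.3153]
ee_rot: [-3.123, -0.337, 0.003]
force: [1.0, -1.0, -0.4]
grip_width: 0.0001
```

drive_tool(
  moves=[
    {"claw":0,"xyz":[0,0,0],"roll":-0.11},
    {"claw":0,"xyz":[0,0,0],"roll":-0.11},
    {"claw":0,"xyz":[0,0,0],"roll":-0.11},
    {"claw":0,"xyz":[0,0,0],"roll":-0.11},
    {"claw":0,"xyz":[0,0,0],"roll":-0.11},
    {"claw":0,"xyz":[0,0,0],"roll":-0.11},
  ],
)

```text
t: 1.75
position: [0.443, -0.2404, 0.3175]
ee_rot: [2.819, 1.384, 0.006]
force: [0.6, -0.1, 0.4]
grip_width: 0.0002
```

drive_tool(
  moves=[
    {"claw":0,"xyz":[40,2,0],"roll":0},
    {"claw":0,"xyz":[40,2,0],"roll":0},
    {"claw":0,"xyz":[40,2,0],"roll":0},
    {"claw":0,"xyz":[40,2,0],"roll":0.02},
    {"claw":0,"xyz":[25,0,0],"roll":0},
    {"claw":0,"xyz":[0,0,0],"roll":0},
  ],
)

```text
t: 2.25
position: [0.5657, -0.0955, 0.3174]
ee_rot: [2.831, 1.357, 0.006]
force: [0.2, 0.1, -0.7]
grip_width: -0.0001
```

```bash
python3 - <<'E'
from h import *
import cv2,pickle
o=bot.observe(); s=bot.snapshot("wrist")
pickle.dump((o,s),open("w1.pkl","wb"))
cv2.imwrite("pics/w1.png",cv2.resize(s["img"][:,:,::-1],(784,588),interpolation=cv2.INTER_CUBIC)); print(o["position"],o["ee_rot"],o["t"])
E
```

```text
[ 0.56569939 -0.09545627  0.31737671] [2.83085198 1.35717643 0.00587555] 2.25
```

View pics/w1.png

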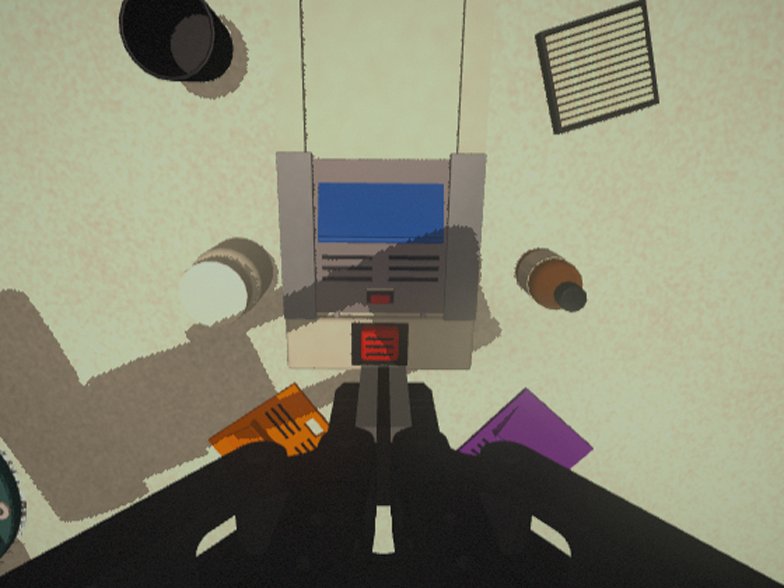

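```bash
python3 - <<'E'
from h import *
import pickle
from scipy.optimize import least_squares
o,s=pickle.load(open("w1.pkl","rb"))
A=np.eye(4);A[:3,:3]=R.from_rotvec(o["ee_rot"]).as_matrix();A[:3,3]=o["position"]
T=A@s["mount"]
M=np.array([[-100,70,103],[-100,-70,103],[-58,70,103],[-58,-70,103],[-75,0,115],[60,70,106.5],[60,-70,106.5],[.5,43,114],[.5,-43,114]])/1e3
m=np.array([[287,368],[472,370],[287,319],[475,319],[380,346],[276,153],[487,154],[317,241],[443,241]])/1.4
f=lambda p:(proj(unit(p,M),s,T)-m).ravel()
r=least_squares(f,[0.567,-0.088,0.885],loss="soft_l1"); print(r.x,np.degrees(r.x[2])); print(f(r.x).reshape(-1,2).round(1))
p=r.x
for P in ([-.075,0,.115],[0,0,.107],[.1,0,.107],[.19,0,.095]): print(P,unit(p,[P]).round(4))
a=2*np.arctan2(o["ee_rot"][1],o["ee_rot"][0]);print("tool yaw",np.degrees(a))
d=unit(p,[[-.075,0,.115]])[0]-o["position"]; print("tab in tool",A[:3,:3].T@d*1e3)
E
```

```text
[ 0.56948752 -0.08958673  0.88729872] 50.83847175033557
[[ 0.6  1.3]
 [-0.1  0.6]
 [-1.3 -1. ]
 [ 0.1 -0.2]
 [ 0.  -0.1]
 [-0.2 -1.3]
 [-0.3 -0.9]
 [ 0.5  0.9]
 [ 0.4  1.4]]
[-0.075, 0, 0.115] [[ 0.5221 -0.1477  0.115 ]]
[0, 0, 0.107] [[ 0.5695 -0.0896  0.107 ]]
[0.1, 0, 0.107] [[ 0.6326 -0.012   0.107 ]]
[0.19, 0, 0.095] [[0.6895 0.0577 0.095 ]]
tool yaw 51.22829045627381
tab in tool [-68.53888732  -1.96405608 202.20584874]
```

drive_tool(
  moves=[
    {"claw":0,"xyz":[-34,-1,0],"roll":0},
    {"claw":0,"xyz":[-34,-1,20],"roll":0},
    {"claw":0,"xyz":[0,0,40],"roll":0},
    {"claw":0,"xyz":[0,0,40],"roll":0},
    {"claw":0,"xyz":[0,0,35],"roll":0.005},
    {"claw":0,"xyz":[0,0,20],"roll":0},
    {"claw":0,"xyz":[0,0,0],"roll":0},
  ],
)

```text
t: 2.88
position: [0.5175, -0.1574, 0.1606]
ee_rot: [2.825, 1.347, 0.007]
force: [-0.1, 0.2, -0.4]
grip_width: -0.0002
```

```bash
cat > st.py <<'E'
from h import *
import sys
p=[0.56949,-0.08959,0.8873]
o=bot.observe(); Q=o["position"]; c,s=np.cos(p[2]),np.sin(p[2]); d=Q[:2]-p[:2]
f=o["force"]
print("t",o["t"],"unit xyz mm",(np.array([c*d[0]+s*d[1],-s*d[0]+c*d[1],Q[2]])*1e3).round(1),"yaw err",np.degrees(2*np.arctan2(o["ee_rot"][1],o["ee_rot"][0])-p[2]).round(2),"F unit",np.round([c*f[0]+s*f[1],-s*f[0]+c*f[1],f[2]],1))
if len(sys.argv)>1:
    import cv2
    im=bot.snapshot("wrist")["img"][:,:,::-1]
    cv2.imwrite(f"pics/{sys.argv[1]}.png",cv2.resize(im,(784,588),interpolation=cv2.INTER_CUBIC))
E
python3 st.py w2
```

```text
t 2.8833 unit xyz mm [-85.4  -2.5 160.6] yaw err 0.16 F unit [ 0.1  0.2 -0.4]
```

View pics/w2.png

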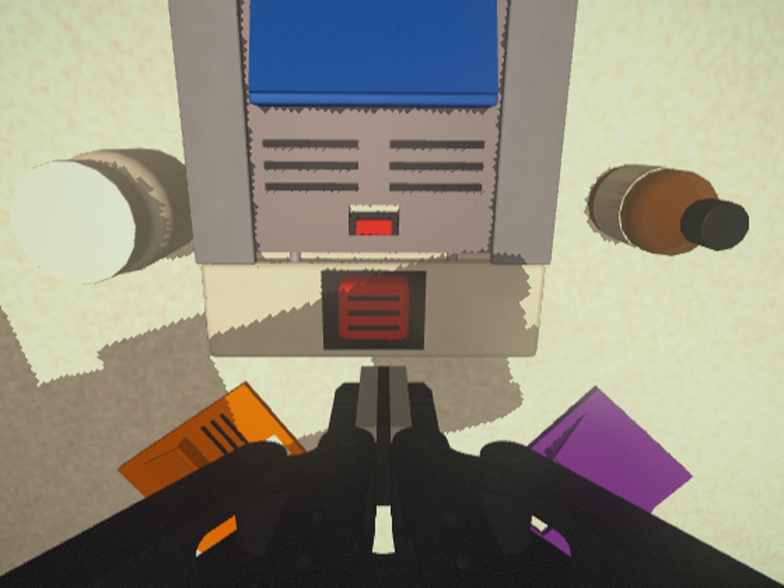

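The tab fills (338..410, 276..340) in this view, centred near (374,308), and the fingertips are still short of it towards -x. I'll refit from this closer view.

```bash
python3 - <<'E'
from h import *
from scipy.optimize import least_squares
o=bot.observe(); s=bot.snapshot("wrist")
A=np.eye(4);A[:3,:3]=R.from_rotvec(o["ee_rot"]).as_matrix();A[:3,3]=o["position"]
T=A@s["mount"]
M=np.array([[-100,70,103],[-100,-70,103],[-58,70,103],[-58,-70,103],[-75,0,115],[.5,43,114],[.5,-43,114]])/1e3
m=np.array([[209,356],[538,357],[203,264],[544,264],[374,309],[249,96],[498,96]])/1.4
f=lambda p:(proj(unit(p,M),s,T)-m).ravel()
r=least_squares(f,[0.567,-0.088,0.885],loss="soft_l1"); print(r.x,np.degrees(r.x[2])); print(f(r.x).reshape(-1,2).round(1))
d=unit(r.x,[[-.075,0,.115]])[0]-o["position"]; print("tab in tool",A[:3,:3].T@d*1e3)
E
```

```text
[ 0.57046782 -0.08936203  0.88446572] 50.676152624964615
[[ 0.  -0.1]
 [-0.3 -0.8]
 [-2.7 -3.5]
 [ 2.4 -2.8]
 [ 0.   0.1]
 [ 0.9  4.1]
 [-0.5  5.4]]
tab in tool [11.11559068 -3.31539327 47.03077969]
```

drive_tool(
  moves=[
    {"claw":0,"xyz":[11,-3,15],"roll":0},
    {"claw":0,"xyz":[0,0,10],"roll":0},
    {"claw":0,"xyz":[0,0,0],"roll":0},
    {"claw":0,"xyz":[0,0,0],"roll":0},
  ],
)

```text
t: 3.32
position: [0.5293, -0.1515, 0.1455]
ee_rot: [2.813, 1.341, 0.023]
force: [0.0, 0.3, 0.4]
grip_width: 0.0001
```

```bash
python3 st.py w3
```

```text
t 3.3167 unit xyz mm [-73.4  -7.9 145.5] yaw err 0.14 F unit [0.3 0.2 0.4]
```

View pics/w3.png

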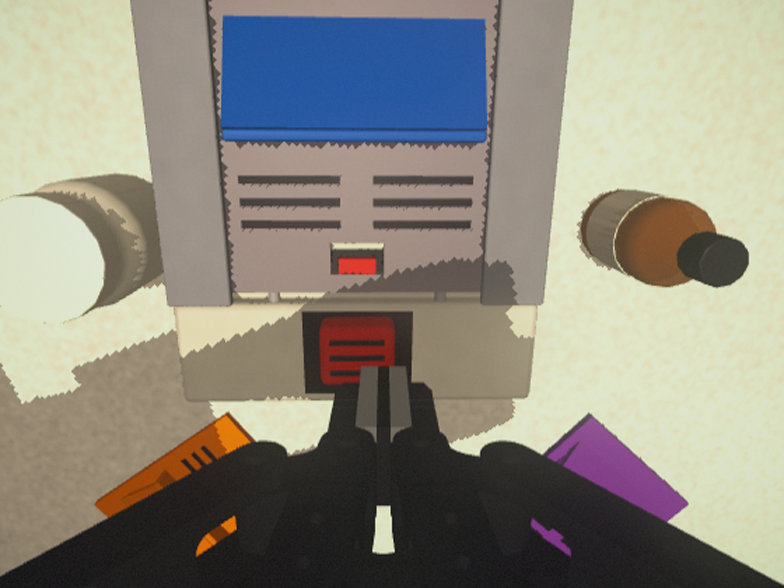

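```bash
python3 - <<'E'
from h import *
o=bot.observe()
print(o["joint_positions"],o["joint_velocities"],o["joint_efforts"],o["force"],o["ft_torque"])
print(R.from_rotvec(o["ee_rot"]).as_matrix().round(4))
E
```

```text
[-0.40046952  0.3691926   1.73860395 -0.00689098  1.00426075  0.28422624] [-0.00115869 -0.00281363  0.00229997  0.00102642 -0.0033366   0.00423015] [ 1.66297643e-01 -4.81260395e+01 -2.27371413e+01  3.46305991e-03
 -1.33908070e-01  6.62233739e-03] [ 0.48733672 -0.67916757  0.38507066] [-0.01603133 -0.0341072  -0.03062836]
[[ 0.6296  0.7765  0.0249]
 [ 0.7769 -0.6294 -0.0169]
 [ 0.0026  0.03   -0.9995]]
```

drive_tool(
  moves=[
    {"claw":0,"xyz":[0,0,0],"roll":0},
    {"claw":0,"xyz":[0,0,0],"roll":0},
  ],
)

```text
t: 3.53
position: [0.5305, -0.1526, 0.1478]
ee_rot: [2.81, 1.34, 0.027]
force: [0.3, -0.4, -0.1]
grip_width: -0.0003
```

drive_tool(
  moves=[
    {"claw":0,"xyz":[0,-4,0],"roll":0},
    {"claw":0,"xyz":[0,0,0],"roll":0},
  ],
)

```text
t: 3.7
position: [0.5279, -0.1505, 0.149]
ee_rot: [2.808, 1.339, 0.029]
force: [-0.3, 0.3, 0.4]
grip_width: -0.0001
```

```bash
python3 st.py
```

```text
t 3.7 unit xyz mm [-73.5  -6.2 149. ] yaw err 0.13 F unit [0.  0.4 0.4]
```

drive_tool(
  moves=[
    {"claw":0,"xyz":[-1,-4,12],"roll":0},
    {"claw":0,"xyz":[0,-4,12],"roll":0},
  ],
)

```text
t: 3.87
position: [0.5244, -0.148, 0.1273]
ee_rot: [2.803, 1.336, 0.036]
force: [-0.8, 0.3, -2.1]
grip_width: 0.0001
```

```bash
python3 st.py w4
```

```text
t 3.8667 unit xyz mm [-73.7  -1.9 127.3] yaw err 0.14 F unit [-0.3  0.8 -2.1]
```

View pics/w4.png

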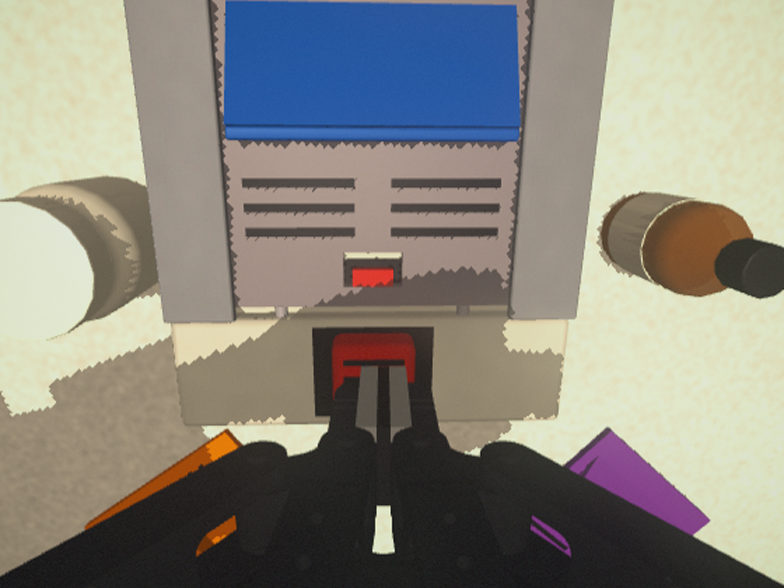

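drive_tool(
  moves=[
    {"claw":0,"xyz":[0,-4,8],"roll":0},
    {"claw":0,"xyz":[0,-2,5],"roll":0},
  ],
)

```text
t: 4.08
position: [0.5191, -0.1439, 0.1122]
ee_rot: [2.804, 1.337, 0.035]
force: [-0.5, -2.3, 2.5]
grip_width: -0.0004
```

```bash
python3 st.py
```

```text
t 4.0833 unit xyz mm [-73.9   4.7 112.2] yaw err 0.15 F unit [-2.1 -1.1  2.5]
```

drive_tool(
  moves=[
    {"claw":0,"xyz":[0,2,4],"roll":0},
  ],
)

```text
t: 4.17
position: [0.5199, -0.1447, 0.108]
ee_rot: [2.805, 1.338, 0.033]
force: [-3.2, 1.5, 8.6]
grip_width: -0.0004
```

```bash
python3 st.py w5
```

```text
t 4.1667 unit xyz mm [-74.1   3.6 108. ] yaw err 0.16 F unit [-0.9  3.4  8.6]
```

View pics/w5.png

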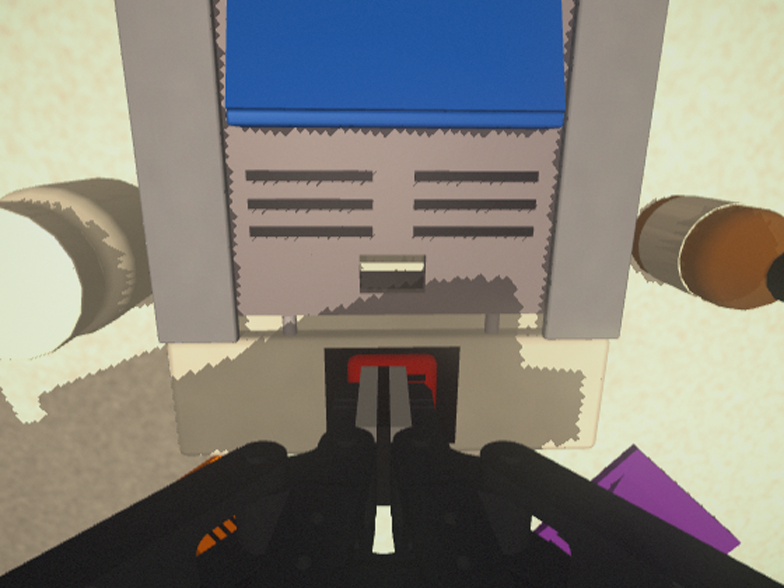

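The window at (392,273) has lost its red catch and the gap at rows 315-338 has opened, so the cover is being released. I'll hold the tab down a bit longer.

drive_tool(
  moves=[
    {"claw":0,"xyz":[0,0,2],"roll":0},
    {"claw":0,"xyz":[0,0,2],"roll":0},
    {"claw":0,"xyz":[0,0,2],"roll":0},
    {"claw":0,"xyz":[0,0,2],"roll":0},
    {"claw":0,"xyz":[0,0,2],"roll":0},
    {"claw":0,"xyz":[0,0,2],"roll":0},
  ],
)

```text
t: 4.72
position: [0.5199, -0.1449, 0.1076]
ee_rot: [2.804, 1.339, 0.032]
force: [-6.8, 2.9, 22.5]
grip_width: 0.0005
```

```bash
python3 st.py w6
```

```text
t 4.7167 unit xyz mm [-74.2   3.5 107.6] yaw err 0.23 F unit [-2.   7.1 22.5]
```

View pics/w6.png

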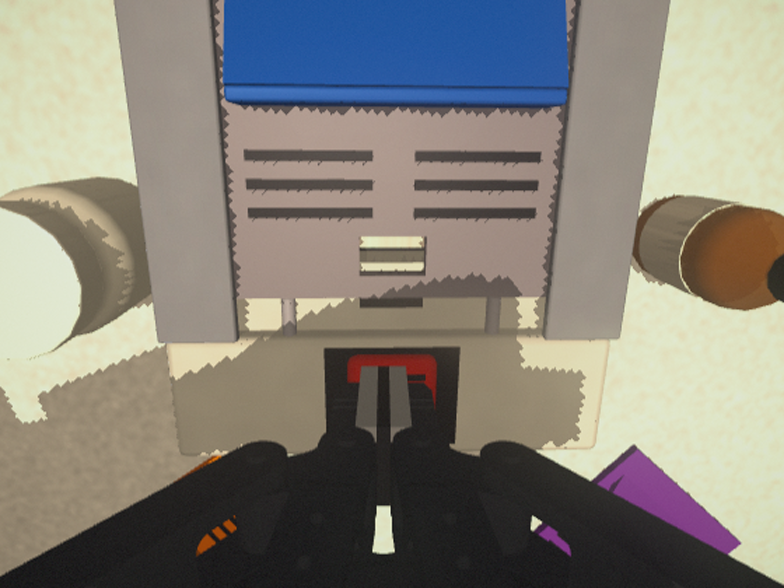

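The plate edge has moved up to row 298 and the tab is at its hard stop (22 N), so the cover is free. Next I'll lift clear of the tab and go over the flat plate in front of the step.

drive_tool(
  moves=[
    {"claw":0,"xyz":[0,0,-10],"roll":0},
    {"claw":0,"xyz":[0,0,-10],"roll":0},
    {"claw":0,"xyz":[20,0,0],"roll":0},
    {"claw":0,"xyz":[20,0,0],"roll":0},
  ],
)

```text
t: 5.1
position: [0.5442, -0.1153, 0.1305]
ee_rot: [2.805, 1.334, 0.032]
force: [-1.4, -0.5, 1.2]
grip_width: 0.0003
```

```bash
python3 st.py w7
```

```text
t 5.1 unit xyz mm [-35.9   3.4 130.5] yaw err 0.03 F unit [-1.3  0.7  1.2]
```

View pics/w7.png

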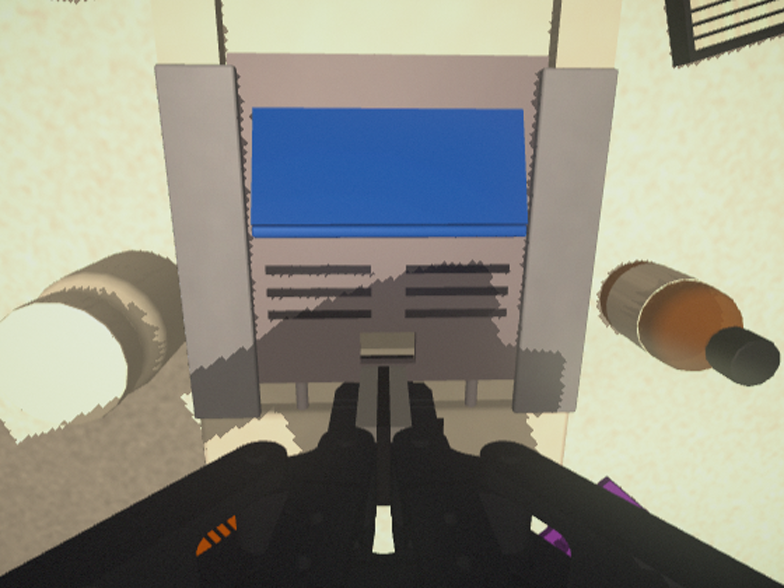

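The cover now lies about 10 mm further to +x, with its step crest at row 235. The fingertips are over the plate's rear part, so I'll descend in front of the step.

drive_tool(
  moves=[
    {"claw":0,"xyz":[16,2,8],"roll":0},
    {"claw":0,"xyz":[0,0,10],"roll":0},
  ],
)

```text
t: 5.32
position: [0.5628, -0.1019, 0.1153]
ee_rot: [2.8, 1.335, 0.044]
force: [1.8, 0.7, -0.2]
grip_width: -0.0002
```

```bash
python3 st.py
```

```text
t 5.3167 unit xyz mm [-13.8  -2.6 115.3] yaw err 0.15 F unit [ 1.7 -0.9 -0.2]
```

drive_tool(
  moves=[
    {"claw":0,"xyz":[0,-2,9],"roll":0},
  ],
)

```text
t: 5.4
position: [0.5622, -0.1009, 0.1059]
ee_rot: [2.798, 1.336, 0.045]
force: [-0.3, 0.5, 0.4]
grip_width: 0.0001
```

```bash
python3 st.py w8
```

```text
t 5.4 unit xyz mm [-13.4  -1.5 105.9] yaw err 0.22 F unit [0.2 0.5 0.4]
```

View pics/w8.png

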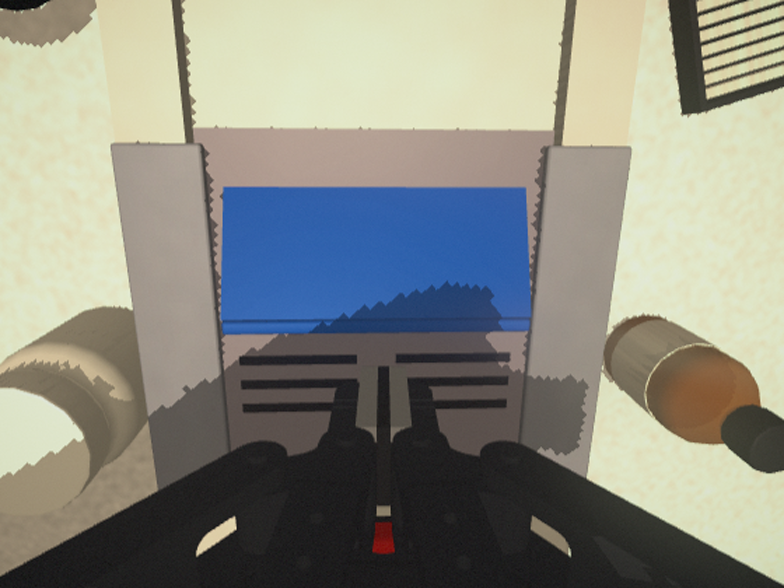

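The fingertips' front edge is at row 366, the step face at row 332 and the TCP at z 106, so they will meet the face. I'll push in short stretches.

drive_tool(
  moves=[
    {"claw":0,"xyz":[8,0,0.5],"roll":0},
    {"claw":0,"xyz":[8,0,0.5],"roll":0},
    {"claw":0,"xyz":[8,0,0.5],"roll":0},
  ],
)

```text
t: 5.7
position: [0.5729, -0.0824, 0.1009]
ee_rot: [2.805, 1.335, 0.033]
force: [-0.2, -0.5, 0.4]
grip_width: 0.0001
```

```bash
python3 st.py
```

```text
t 5.7 unit xyz mm [  7.7   1.9 100.9] yaw err 0.05 F unit [-0.5 -0.2  0.4]
```

drive_tool(
  moves=[
    {"claw":0,"xyz":[0,0,-5],"roll":0},
  ],
)

```text
t: 5.78
position: [0.573, -0.0812, 0.1053]
ee_rot: [2.806, 1.335, 0.033]
force: [-0.4, -0.1, 0.7]
grip_width: 0.0001
```

```bash
python3 st.py w9
```

```text
t 5.7833 unit xyz mm [  8.7   2.5 105.3] yaw err 0.06 F unit [-0.3  0.3  0.7]
```

View pics/w9.png

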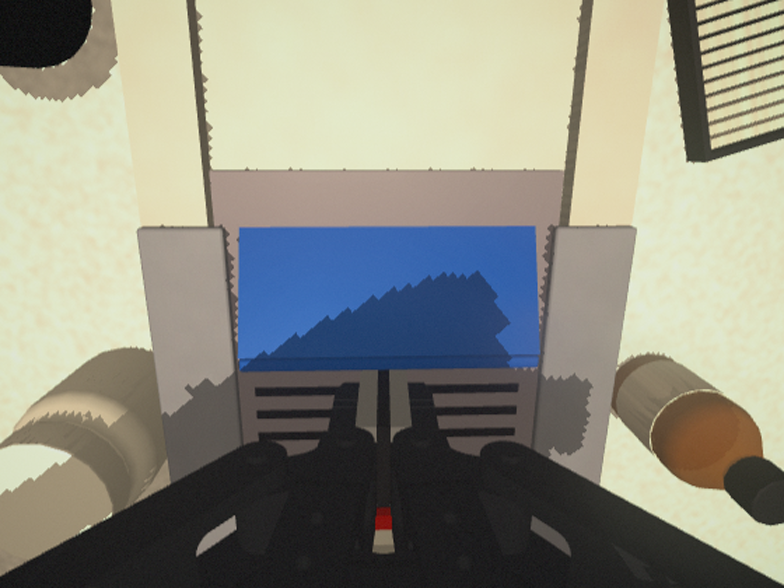

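The tips are at the step face (row 370) and the cover has moved with them. I'll keep pushing.

drive_tool(
  moves=[
    {"claw":0,"xyz":[9,1,0],"roll":0},
    {"claw":0,"xyz":[9,1,0],"roll":0},
    {"claw":0,"xyz":[9,1,0],"roll":0},
  ],
)

```text
t: 6.08
position: [0.5935, -0.0622, 0.1083]
ee_rot: [2.805, 1.333, 0.035]
force: [-0.2, 0.3, -0.2]
grip_width: -0.0004
```

```bash
python3 st.py
```

```text
t 6.0833 unit xyz mm [ 36.4  -1.3 108.3] yaw err 0.0 F unit [ 0.1  0.4 -0.2]
```

drive_tool(
  moves=[
    {"claw":0,"xyz":[9,0,2],"roll":0},
    {"claw":0,"xyz":[9,0,1],"roll":0},
    {"claw":0,"xyz":[9,0,0],"roll":0},
  ],
)

```text
t: 6.33
position: [0.6133, -0.0391, 0.1057]
ee_rot: [2.804, 1.333, 0.036]
force: [-0.3, -0.2, 0.8]
grip_width: 0.0005
```

```bash
python3 st.py w10
```

```text
t 6.3333 unit xyz mm [ 66.8  -2.1 105.7] yaw err 0.01 F unit [-0.4  0.1  0.8]
```

View pics/w10.png

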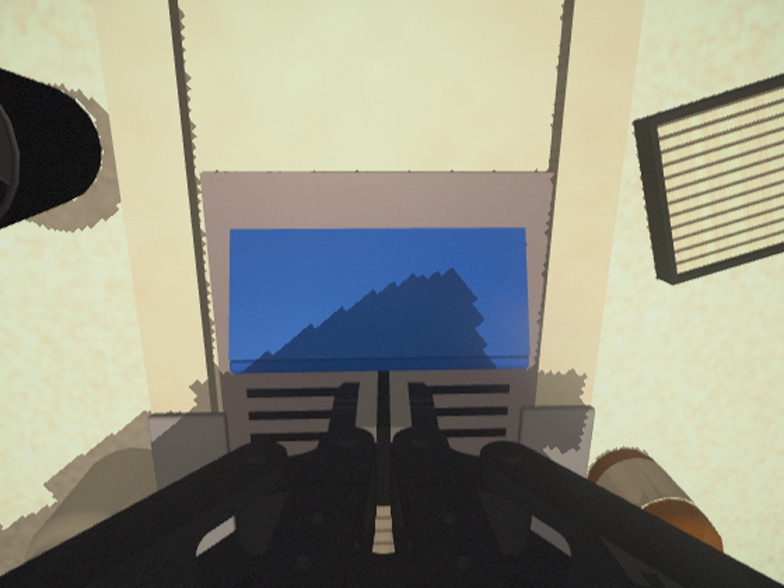

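drive_tool(
  moves=[
    {"claw":0,"xyz":[9,0,0.5],"roll":0},
    {"claw":0,"xyz":[9,0,0],"roll":0},
    {"claw":0,"xyz":[9,0,0],"roll":0},
  ],
)

```text
t: 6.63
position: [0.6326, -0.0152, 0.1052]
ee_rot: [2.803, 1.334, 0.037]
force: [-1.2, -1.2, 0.8]
grip_width: 0.0001
```

```bash
python3 st.py
```

```text
t 6.6333 unit xyz mm [ 97.5  -2.  105.2] yaw err 0.05 F unit [-1.7  0.2  0.8]
```

drive_tool(
  moves=[
    {"claw":0,"xyz":[8,0,0],"roll":0},
    {"claw":0,"xyz":[3,0,0],"roll":0},
  ],
)

```text
t: 6.8
position: [0.6413, -0.0045, 0.1052]
ee_rot: [2.803, 1.335, 0.038]
force: [-0.0, -1.8, 0.9]
grip_width: 0.0001
```

```bash
python3 st.py w11
```

```text
t 6.8 unit xyz mm [111.3  -2.  105.2] yaw err 0.09 F unit [-1.5 -1.1  0.9]
```

View pics/w11.png

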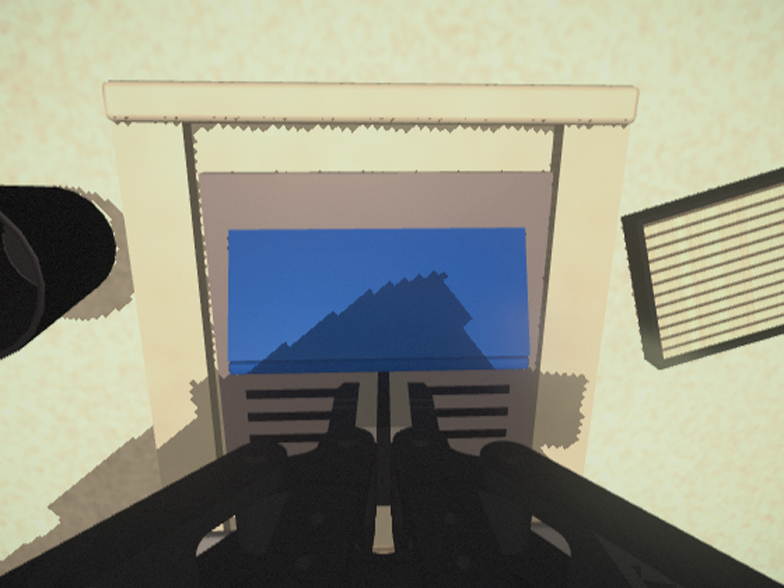

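About 14 mm remains to the end stop (rows 125-172), so the cover's origin is near 121 mm. I'll back away from the face before rising.

drive_tool(
  moves=[
    {"claw":0,"xyz":[-8,0,-1],"roll":0},
    {"claw":0,"xyz":[-6,0,-4],"roll":0},
    {"claw":0,"xyz":[0,0,-20],"roll":0},
    {"claw":0,"xyz":[0,0,-40],"roll":0},
    {"claw":0,"xyz":[0,0,-40],"roll":0},
    {"claw":0,"xyz":[-20,0,-30],"roll":0},
    {"claw":0,"xyz":[-20,0,-20],"roll":0},
  ],
)

```text
t: 7.43
position: [0.594, -0.0448, 0.2592]
ee_rot: [2.81, 1.341, 0.018]
force: [0.5, -1.1, -0.4]
grip_width: 0.0002
```

```bash
python3 st.py w12; python3 - <<'E'
from h import *
import cv2
a=bot.snapshot("top")["img"][:,:,::-1][110:300,190:400]; b=bot.snapshot("scene")["img"][:,:,::-1][130:340,180:400]
cv2.imwrite("pics/top12.png",np.hstack([cv2.resize(a,(400,362)),cv2.resize(b,(379,362))]))
E
```

```text
t 7.4333 unit xyz mm [ 50.2   9.3 259.2] yaw err 0.17 F unit [-0.5 -1.1 -0.4]
```

View pics/w12.png

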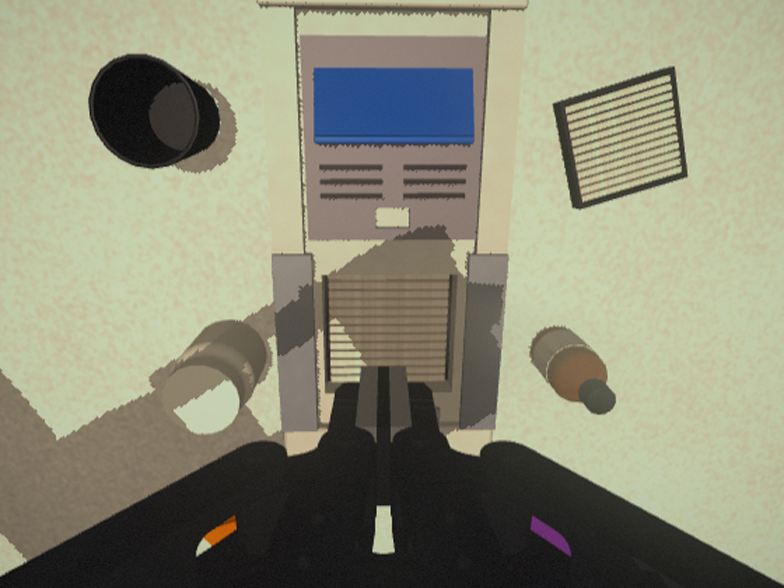

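View pics/top12.png

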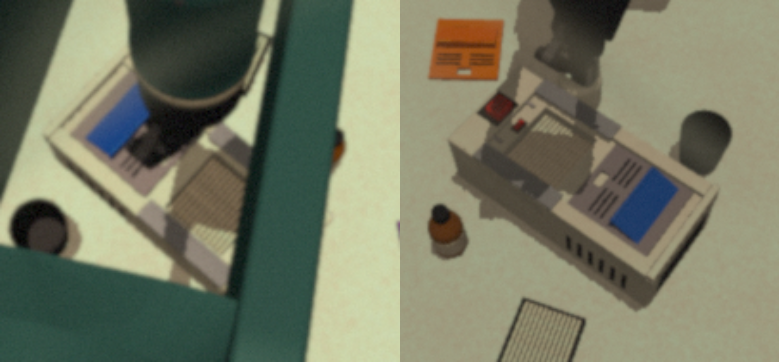

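The wrist and scene views show the cover's rear edge (row 240) well past the opening's edge (row 275). The cover lies flat between the fences, the bystanders haven't moved, and the gripper is clear at z 259. I'll hand the job in.

```bash
python3 -c "
from workcell import bot
print(bot.close_job())"
```

```text
the job is handed in; nothing more can be done
None
```

I pressed the red snap tab to its hard stop at about 22 N and held it there until the grey cover sprang free. Then, with closed fingers, I pushed the blue step along the rails until the cover's origin was at about x = 120 mm, and backed off before rising. I handed the job in at about 7.6 s, with the gripper clear of everything at z = 259 mm.

**Last checks:** The wrist and scene views showed the filter opening fully uncovered and the cover lying flat between the fences, about 14 mm short of the end stop. By eye, the jar, bottle, cup and new filter had not moved, and the orange and purple look-alikes were not touched.

**What disagreed:**
- **Camera fits:** The scene and top camera fits differed by about 4 mm along x, with up to 4 px of misfit in the top camera. I worked from the wrist camera instead; its fit left residuals of about 1 px.
- **Tool drift:** The tool drifted about 1 mm per row and tilted 2 to 3° during the job. I corrected the position drift between moves but not the tilt.
- **Low point in the push:** Early in the push the fingertips came within about 1 mm of the plate. No force showed, and I raised them before going on.
- **Last top view:** The arm partly blocked it, so it confirmed little.

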